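Refit the push-to-test knob of the counter's bulb tester and hold it in

ROBOT

A 6-joint arm with a two-finger parallel gripper is mounted at the origin on the work surface. World frame = base frame: x ahead of the robot, y to its left, z up, the work surface at z = 0. Lengths are in m, angles in rad, forces in N, time in s.
With the tool pointing down it reaches from about 0.375 to 0.975 m from the base axis. Payload 3.8 kg.
Tool frame: the origin (TCP) lies on the centre line of the jaws, within the pads' length; the fingertips stand 25 mm ahead of it and the grasp point (between the pads) lies 6 mm ahead of it; z points along the fingers, y is the direction in which the jaws open and shut (so a half turn about z gives the same grasp; the last joint's range is limited). The gripper opens to 85 mm and grips with 20 to 120 N. Pads are 22 mm wide; open, the fingers measure 114 mm over their backs; the gripper's body (76 mm by 85 mm) begins 54 mm behind the grasp point. The pads swing forward as they close: fully open they stand 13 mm farther back than shut.
Start: joints at [-1.158, 0.264, 1.604, -0, 1.274, -0.037], TCP at [0.293, -0.608, 0.256] pointing down, gripper open.
Joint ranges: [-2.63, 2.63], [-0.94, 2.18], [0.31, 2.57], [-1.31, 4.45], [0, 2.66], [-2.55, 2.55]. Speed limits (rad/s): [2.57, 2.57, 3.14, 3.14, 3.14, 3.14].

INTERFACE

Orientations are given as a rotation vector (axis times angle).
In Python, from plant import get_state, snapshot, close_job gives the robot as it stands.
- The arm moves only by the tool play_rows, never from a script. Its argument "rows" is one flat list of numbers, 7 for each row, row after row: the closure in counts, from 0 (fully open) to 255 (shut), then the shift along the tool's x, y, z in mm, then the turn, a rotation vector about the tool's x, y, z in rad. A call has 1 to 20 rows; each row shifts and turns the commanded pose from where the row before left it, along the tool's axes as they then stand; what a row does not reach is not made up. A row lasts 1/8 s, in which the tool goes at most 62.5 mm and 10.7 degrees, less where a joint would pass 70% of its speed; a pose out of reach is approached as far as the arm can. A call with a gripper value outside its range is refused whole. The fingers move at their own pace and stop on an object; "force" is the grip in N (left out, the last holds). Time passes only in rows, so rows that do not move let the fingers close. It gives the time, the measured TCP pose, the force and the opening at its end, in the units of the state.
- get_state(): the state, without advancing time (a new reading comes with each control period).
- snapshot(name): name is "side" or "top" or "wrist"; returns a dict with "img" (400x640x3 uint8, red, green, blue), "camera_matrix" (3x3 intrinsics, pixels), "D" ([k1, k2, p1, p2, k3] as OpenCV has them; the pictures are not rectified), "position" and "orientation" of the camera in the world. Camera axes: x right, y up, looking along -z (the intrinsics and any distortion apply to the point x, -y, -z); pixel columns grow to the right and rows downward; lengths in m; the calibration is good to about 2 mm. A picture is of the moment at which its call begins. There is no depth.
- close_job(): hands the job in, once; it reports no verdict.
The state is a dict: "time": time; "joint_positions": joint angles; "joint_vel": joint speeds; "joint_torque": joint torques, N m; "tool_pos": TCP position; "tcp_rot": TCP orientation; "ft_force": force on the tool from outside, world axes, zero at the start; "moment": the same for the moment, N m; "finger_gap": finger opening in m.
Only numpy, scipy, OpenCV 4.12 (cv2) and the standard library are available. Lean on these libraries where they do the work, as an engineer would, in place of code of your own. Each camera call takes 0.05 s, during which the arm holds its last target.

TASK

The selector knob has come off the bulb tester on the parts counter: lift the tester's lid right open until it rests on its stop, then take the black pointer knob from the counter, turn it so that the flat in its socket matches the flat of the tester's D-shaped shaft, and push it fully home on the shaft. The shaft is a spring-loaded push-to-test switch, so then press the knob right in against its spring and keep it there: finish with the hand still on the knob, holding it pressed in so that the bulb under test stays on. The lid stays open and the other parts on the counter stay where they are.

Things in the scene. Friction and masses are not known exactly. Their poses are not given: they have to be found in the camera images.
- tester: Bulb tester: fixed grey sheet-steel case, 180 mm (x) by 260 mm (y) by 85 mm high; origin under its centre; hinge along its +x side, lid handle off its -x side, lid 30 mm deep. Dark level control panel 30 mm below the rim, with an ammeter 12 mm high, three bulb sockets (one bulb, 49 mm high), fuse holder, lamp and toggle, all at least 70 mm from the shaft.
- lid (a joint): Lid angle: 0 shut (start), grows as it opens, 1.85 rad on its stop, a little past upright. Nearly free hinge; the lid (about 350 g) falls shut if let go below about 1.4 rad; once well past upright it falls to the stop and stays there.
- lid_handle (a point): Middle of the round bar (10 mm thick, 80 mm clear length) of the lid's steel bow handle, 45 mm off the lid's front wall (40 mm clear behind it); free above and below. Shut: 100 mm above the counter; on the stop about 298 mm. Axes turn with the lid: y along bar and hinge; shut, x is level towards the hinge, z up. It circles lid_hinge (225 mm away in x, 14 mm below); the bar may turn in the grip.
- lid_hinge (a point): Middle of the lid's hinge axis, on the case's back top edge, 86 mm above the counter; axes as lid_handle. The lid opens by a positive turn about +y.
- shaft_tip (a point): Centre of the end of the tester's upright steel D-shaft (z up), seen once the lid is open: 26 mm over the panel, 81 mm over the counter, 65 mm from the nearest case wall. 14 mm in diameter with one flat 3.5 mm from the axis, end bevelled 2 mm; +x points squarely out of the flat. It turns only stiffly (0.12 N m) and slides down when pressed.
- plunger (a joint): How far the D-shaft is pressed down, m: 0 out (start), 0.005 at the bottom. The spring takes 3 N to start and 8 N at the bottom. The ammeter's needle swings as it goes in.
- knob_center (a point): Centre, half-way up, of the loose black pointer knob standing socket down (z up), 70 g, 42 mm high: round skirt 58 mm wide, 20 mm high, and on it a bar grip 16 mm thick (y), 22 mm high, from x -27 mm to the pointed nose (white line) at x +28 mm. Underneath, on axis: D-socket 16 mm deep, 1 mm clear of the shaft, flat towards the nose (+x). Home: centre 5 mm above shaft_tip, nose over the flat.
- filler_cap: Bystander: round ribbed black oil filler cap, 46 mm wide, 30 mm high; origin at the centre of its underside.
- bearing: Bystander: steel ball bearing, 52 mm wide, 15 mm high; origin at the centre of its underside.
- carton: Bystander: small taped carton 75 x 110 x 62 mm; origin at the centre of its underside.
- calculator: Bystander: desk calculator 150 x 98 x 20 mm; origin at the centre of its underside.
- tape_roll: Bystander: roll of brown packing tape lying flat, 96 mm wide, 46 mm high; origin at the centre of its underside.
- marker: Bystander: grey marker pen 125 x 14 x 14 mm, lying; origin at the middle of its underside.
Mind the look-alikes: they are no part of the job. Leave any yellow look-alike of the part that bears knob_center alone.

How it is judged:
On the way, in this order (a step that is already met when the one before it is completed fails the run):
1. the tester's lid is open on its stop (value of joint lid above 1.8 rad), for 0.3 s.
2. the knob is fully home on the D-shaft, flat to flat, with the lid open (value of joint lid above 1.8 rad and horizontal distance between knob_center and shaft_tip below 0.003 m and z of knob_center in the frame of shaft_tip between 0.002 and 0.0075 m and angle between the x axis of knob_center and the x axis of shaft_tip, either way round below 0.35 rad and angle between the z axis of knob_center and the z axis of shaft_tip, either way round below 0.12 rad), for 0.2 s.
At the end, for the whole second after the job is handed in: For the last second: lid over 1.8 rad (stop 1.85); knob home on the D-shaft (centre 2 to 7.5 mm above the shaft end and within 3 mm of its axis, bar within 0.35 rad of the flat, upright within 0.12 rad); shaft held in over 3.5 of its 5 mm; fingers still on the knob with over 2 N (all of step 2 and value of joint plunger above 0.0035 m and contact force between the fingers and knob above 2 N); the arm keeps its last pose, push and grip.
It fails at once if another part on the counter was moved by more than 30 mm (distance of any of filler_cap, bearing, carton, calculator, tape_roll, marker from where it was at the start of the episode above 0.03 m).
It also fails if it takes over 67 s, if anything falls off the work surface, if the arm or the gripper's body presses on something with over 40 N, if the wrist force passes 120 N, or if a joint passes its speed limit or range.

## Working session

There is one attempt and no reset: what is moved stays moved. The work goes in short steps, Python scripts to look and compute and a tool call to move; the robot and the scene stay as the last step left them, time stands still between calls to the robot, and variables do not carry over. Pictures are saved under pics/ and viewed, and the job is handed in when it is done.

Besides the shell and the picture viewer there is one more tool, called as a command line: name --argument value ..., lists and objects as JSON in quotes. play_rows: Moves the arm, as the interface text tells. Its arguments: {"type":"object","properties":{"rows":{"type":"array","items":{"type":"number"}},"force":{"type":"number"}},"required":["rows"]}

```bash
ls; mkdir -p pics; python3 - <<'E'
from plant import get_state, snapshot
import cv2
print(get_state())
for n in ("side","top","wrist"):
    s=snapshot(n); cv2.imwrite(f"pics/{n}0.png",s["img"][:,:,::-1]); print(n,s["camera_matrix"],s["D"],s["position"],s["orientation"])
E
```

```text
pics
{'time': 0.0, 'joint_positions': array([-1.15787619e+00,  2.64778351e-01,  1.60535590e+00,  7.27008257e-06,
        1.27368821e+00, -3.69089331e-02]), 'joint_vel': array([ 6.47620525e-04,  5.32446138e-04, -1.58485779e-03, -1.56431568e-03,
        6.86576617e-04, -8.78023523e-05]), 'joint_torque': array([-4.14873784e-04, -5.15111017e+01, -3.67312896e+01,  1.97238330e-05,
        1.28268194e-02,  4.46629315e-05]), 'tool_pos': array([ 0.29322683, -0.60724742,  0.25495475]), 'tcp_rot': array([-3.06032997e+00, -7.00155465e-01,  6.43458810e-04]), 'ft_force': array([-0.47193918,  0.49584264, -0.52927368]), 'moment': array([-0.0281373 , -0.02608611,  0.05059999]), 'finger_gap': 0.08527341162680059}
side [[401.35568274   0.         313.92735474]
 [  0.         401.35568274 202.32973547]
 [  0.           0.           1.        ]] [-0.00052268  0.          0.          0.          0.        ] [ 0.41637587 -0.89515844  0.9081605 ] [ 0.80230162 -0.05682593 -0.12293495]
top [[502.96169293   0.         307.82025554]
 [  0.         502.96169293 201.54461407]
 [  0.           0.           1.        ]] [0.03551356 0.         0.         0.         0.        ] [ 0.29511569 -0.05965299  1.87519744] [ 0.08756448 -0.08629263 -1.59186303]
wrist [[351.78128518   0.         319.16621471]
 [  0.         351.78128518 206.63954159]
 [  0.           0.           1.        ]] [-0.00125491  0.          0.          0.          0.        ] [ 0.35336394 -0.57994044  0.37318295] [-0.23969506  0.15163004 -1.11314982]
```

View pics/side0.png

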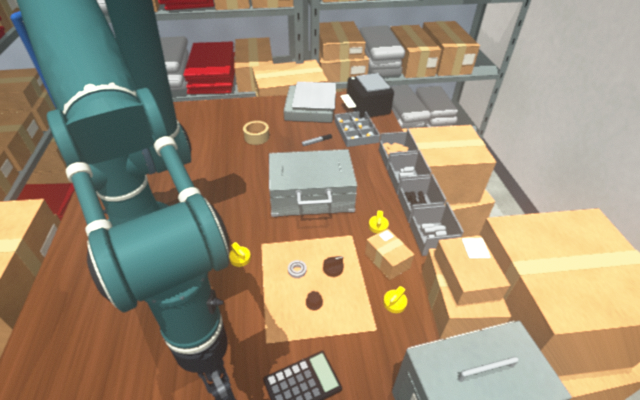

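View pics/top0.png

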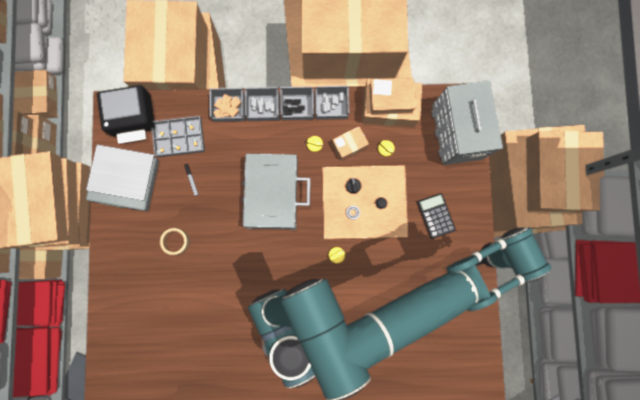

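View pics/wrist0.png

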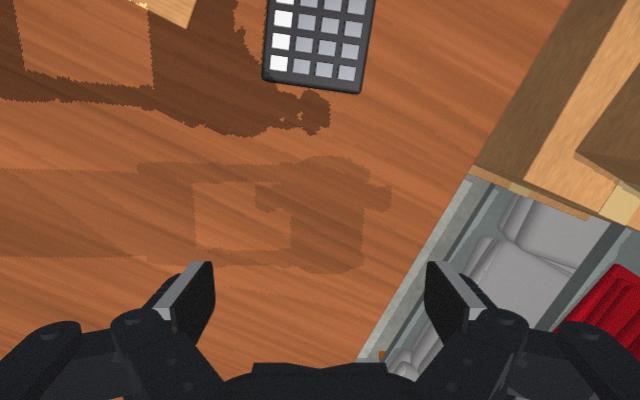

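The top picture shows the tester at about (270,190), its handle at (303,191) and the hinge on the left (+y). Things that could be taken for the black knob:
- Black parts on the mat, top view: (353,186), which looks like it has a white line, and (381,203), probably the ribbed filler cap.
- Yellow look-alikes: (315,144), (386,148), (337,255).
- The bearing (352,213).

I'll choose (353,186) and check it in a close crop.

```bash
cat > h.py <<'E'
import numpy as np, cv2
from scipy.spatial.transform import Rotation as R
from plant import get_state, snapshot
def ray(s,uv):
    p=cv2.undistortPoints(np.array([[uv]],float),s["camera_matrix"],np.array(s["D"]))[0,0]
    d=R.from_rotvec(s["orientation"]).apply([p[0],-p[1],-1.]); return np.array(s["position"]),d
def onz(s,uv,z):
    o,d=ray(s,uv); return o+d*(z-o[2])/d[2]
def tri(s1,u1,s2,u2):
    o1,d1=ray(s1,u1);o2,d2=ray(s2,u2)
    t=np.linalg.lstsq(np.c_[d1,-d2],o2-o1,rcond=None)[0]
    a,b=o1+t[0]*d1,o2+t[1]*d2; return (a+b)/2,np.linalg.norm(a-b)
def proj(s,P):
    q=R.from_rotvec(s["orientation"]).inv().apply(np.atleast_2d(P)-s["position"])
    q=q*[1,-1,-1]
    return cv2.projectPoints(q.reshape(-1,1,3),np.zeros(3),np.zeros(3),s["camera_matrix"],np.array(s["D"]))[0][:,0]
def crop(s,x0,y0,x1,y1,k,name):
    im=s["img"][y0:y1,x0:x1,::-1]
    cv2.imwrite(name,cv2.resize(im,None,fx=k,fy=k,interpolation=cv2.INTER_CUBIC))
E
python3 - <<'E'
from h import *
s=snapshot("top"); crop(s,235,140,335,240,6,"pics/t1.png"); crop(s,320,160,400,230,7,"pics/t2.png")
s=snapshot("side"); crop(s,255,140,365,220,7,"pics/s1.png"); crop(s,270,240,370,320,7,"pics/s2.png")
E
```

```text
(no output)
```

View pics/t1.png

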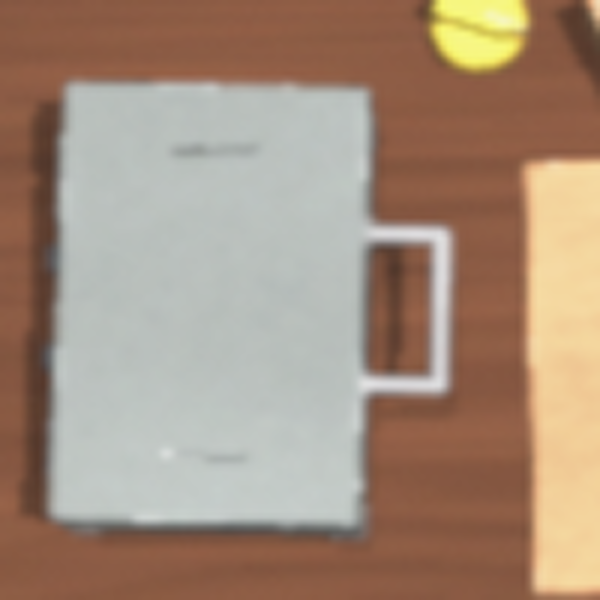

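View pics/t2.png

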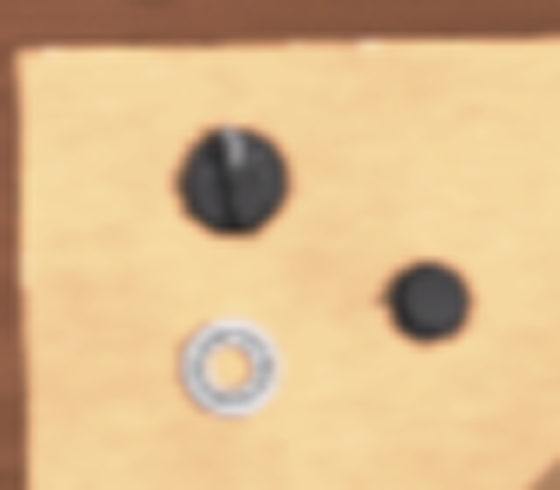

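View pics/s1.png

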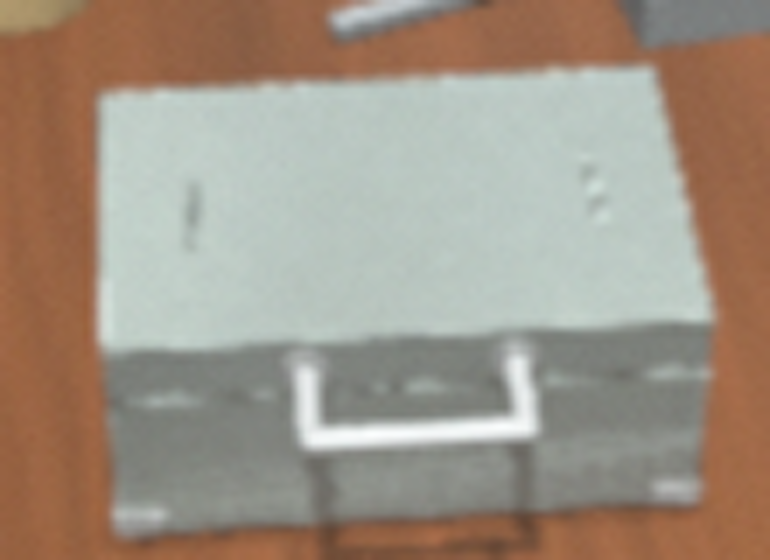

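View pics/s2.png

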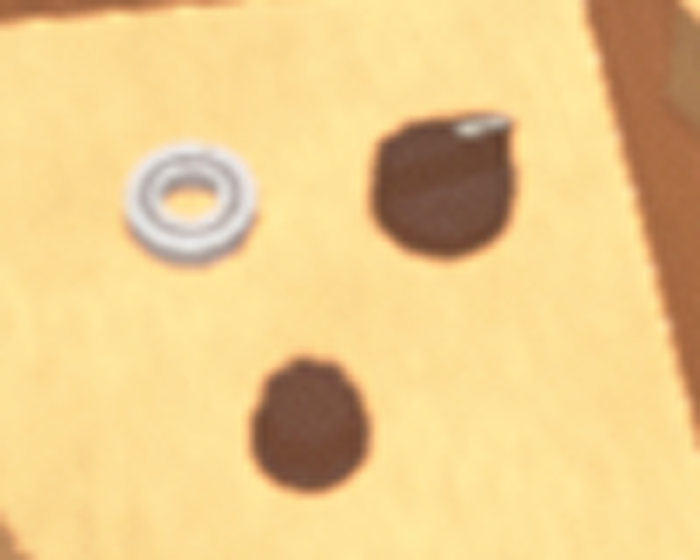

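```bash
python3 - <<'E'
from h import *
np.set_printoptions(precision=4,suppress=True)
t=snapshot("top"); s=snapshot("side")
T=lambda x,y:(235+(x)/6-.4,140+(y)/6-.4)
# bar ends
a=onz(t,T(442,232),.1); b=onz(t,T(438,386),.1); print("bar",a,b,(a+b)/2)
Sd=lambda x,y:(255+x/7-.4,140+y/7-.4)
print("bar side",onz(s,Sd(312,437),.1),onz(s,Sd(530,428),.1))
m,e=tri(t,T(440,309),s,Sd(421,433)); print("tri",m,e)
# lid top corners
L=[onz(t,T(*p),.116) for p in [(65,85),(371,90),(363,525),(50,518)]]
print(np.array(L))
L=[onz(s,Sd(*p),.116) for p in [(100,95),(655,68),(715,322),(103,352)]];print(np.array(L))
# knob
K=lambda x,y:(320+x/7-.4,160+y/7-.4)
print("knob",onz(t,K(234,181),.02),onz(t,K(230,130),.042),onz(t,K(236,158),.042),onz(t,K(230,230),.042))
# mask centroid
im=t["img"].astype(int); m=(im.sum(2)<270).astype(np.uint8); m2=np.zeros_like(m); m2[172:197,340:366]=m[172:197,340:366]
M=cv2.moments(m2,True); c=(M['m10']/M['m00'],M['m01']/M['m00']); print(c,M['m00'],onz(t,c,.02))
m=(s["img"].astype(int).sum(2)<300).astype(np.uint8); m2=np.zeros_like(m); m2[252:282,318:348]=m[252:282,318:348]
M=cv2.moments(m2,True); c=(M['m10']/M['m00'],M['m01']/M['m00']); print(c,M['m00'],onz(s,c,.02))
print("noseside",onz(s,(270+510/7,240+123/7),.042), "inner",onz(s,(270+455/7,240+130/7),.042))
print(R.from_rotvec(get_state()["tcp_rot"]).as_matrix())
w=snapshot("wrist");T0=get_state()
Rt=R.from_rotvec(T0["tcp_rot"]);print("cam in tool",Rt.inv().apply(w["position"]-T0["tool_pos"]),(Rt.inv()*R.from_rotvec(w["orientation"])).as_matrix())
E
```

```text
bar [ 0.5753 -0.064   0.1   ] [ 0.4833 -0.0595  0.1   ] [ 0.5293 -0.0617  0.1   ]
bar side [ 0.4875 -0.0578  0.1   ] [ 0.5781 -0.0639  0.1   ]
tri [ 0.5309 -0.0617  0.1004] 0.003427375394026865
[[ 0.6659  0.1574  0.116 ]
 [ 0.6588 -0.0238  0.116 ]
 [ 0.4011 -0.0139  0.116 ]
 [ 0.4094  0.1685  0.116 ]]
[[ 0.4124  0.1663  0.116 ]
 [ 0.6727  0.1545  0.116 ]
 [ 0.6633 -0.026   0.116 ]
 [ 0.4045 -0.012   0.116 ]]
knob [ 0.557  -0.2301  0.02  ] [ 0.5811 -0.2269  0.042 ] [ 0.5661 -0.2295  0.042 ] [ 0.528  -0.2251  0.042 ]
(352.76223776223776, 186.13286713286712) 143.0 [ 0.5545 -0.229   0.02  ]
(332.8356643356643, 266.458041958042) 286.0 [ 0.5591 -0.2394  0.02  ]
noseside [ 0.5876 -0.2297  0.042 ] inner [ 0.5658 -0.2303  0.042 ]
[[ 0.9005  0.4348 -0.0002]
 [ 0.4348 -0.9005  0.0005]
 [ 0.     -0.0005 -1.    ]]
cam in tool [ 0.066   0.0012 -0.118 ] [[ 0.0006  0.964   0.2659]
 [ 1.     -0.0004 -0.001 ]
 [-0.0008  0.2659 -0.964 ]]
```

The crop confirms the choice: the part at (353,186) has a bar grip and a white nose line, while (381,203) is the plain round cap. The bar triangulates to (0.531,-0.062,0.100), which matches the given height of 100 mm. I'll move above the handle now.

play_rows --rows '[165,35,-30,6.5,0,0,0,165,35,-30,6.5,0,0,0,165,35,-30,6.5,0,0,0,165,35,-30,6.5,0,0,0,165,35,-30,6.5,0,0,0,165,35,-30,6.5,0,0,0,165,35,-30,6.5,0,0,0,165,35,-30,6.5,0,0,0,165,35,-30,6.5,0,0,0,165,35,-30,6.5,0,0,0,165,35,-30,6.5,0,0,0,165,35,-30,6.5,0,0,0,165,31,-27,6.5,0,0,0,165,0,0,0,0,0,0.16,165,0,0,0,0,0,0.16,165,0,0,0,0,0,0.17,165,0,0,0,0,0,0]' --force 30

```text
time: 2.52
tool_pos: [0.5315, -0.0632, 0.1719]
tcp_rot: [3.141, -0.06, 0.0]
ft_force: [0.4, 0.7, -0.4]
finger_gap: 0.0301
```

```bash
cat > st.py <<'E'
from h import *
np.set_printoptions(precision=4,suppress=True)
def st():
    g=get_state(); M=R.from_rotvec(g["tcp_rot"]).as_matrix()
    print("t",g["time"],"tcp",g["tool_pos"],"F",g["ft_force"],"gap",g["finger_gap"],"j",g["joint_positions"]); print(M)
    return g,M
E
python3 - <<'E'
from st import *
g,M=st()
w=snapshot("wrist"); cv2.imwrite("pics/w1.png",w["img"][:,:,::-1])
E
```

```text
t 2.525 tcp [ 0.5315 -0.0632  0.1719] F [ 0.3577  0.6665 -0.4152] gap 0.030111640729112443 j [-0.1649  0.0698  1.9914  0.      1.0801  1.4442]
[[ 0.9993 -0.0382  0.0003]
 [-0.0382 -0.9993 -0.    ]
 [ 0.0003  0.     -1.    ]]
```

View pics/w1.png

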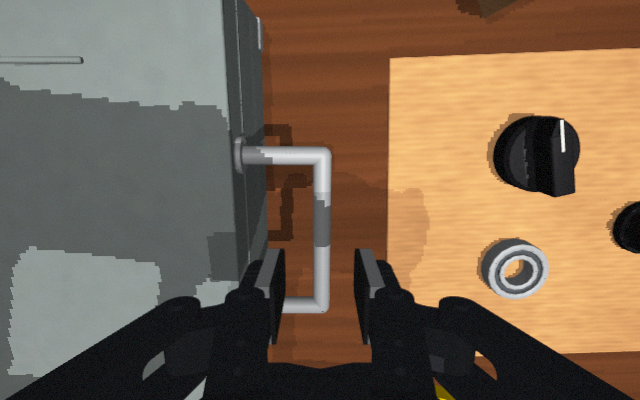

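```bash
python3 - <<'E'
from st import *
w=snapshot("wrist"); g=get_state()
for p in [(322,160),(322,302),(322,230)]: print(onz(w,p,.1))
print("grasp pt px", proj(w,g["tool_pos"]+[[0,0,-.006],[0,0,-.072]]))
for p in [(562,124),(562,150),(537,150)]: print("knob",onz(w,p,.042))
E
```

```text
[ 0.5719 -0.0682  0.1   ]
[ 0.4859 -0.0652  0.1   ]
[ 0.5319 -0.0668  0.1   ]
grasp pt px [[314.5914 287.1685]
 [315.9014 231.0525]]
knob [ 0.5827 -0.2342  0.042 ]
knob [ 0.5648 -0.2368  0.042 ]
knob [ 0.5654 -0.2193  0.042 ]
```

play_rows --rows '[165,0,1,24,0,0,0,165,0,1,24,0,0,0,165,0,0,21,0,0,0,165,0,0,0,0,0,0,255,0,0,0,0,0,0,255,0,0,0,0,0,0,255,0,0,0,0,0,0,255,0,0,0,0,0,0]' --force 30

```text
time: 3.62
tool_pos: [0.5319, -0.0645, 0.1037]
tcp_rot: [-3.14, 0.063, -0.002]
ft_force: [0.5, 5.3, -0.2]
finger_gap: 0.009
```

```bash
python3 - <<'E'
from st import *
g,M=st()
w=snapshot("wrist"); cv2.imwrite("pics/w2.png",w["img"][:,:,::-1])
E
```

```text
t 3.625 tcp [ 0.5319 -0.0645  0.1037] F [ 0.5305  5.3013 -0.2049] gap 0.008988454026892622 j [-0.168   0.1488  2.0455  0.0017  0.9459  1.4419]
[[ 0.9992 -0.0401  0.0016]
 [-0.0401 -0.9992  0.0011]
 [ 0.0016 -0.0012 -1.    ]]
```

View pics/w2.png

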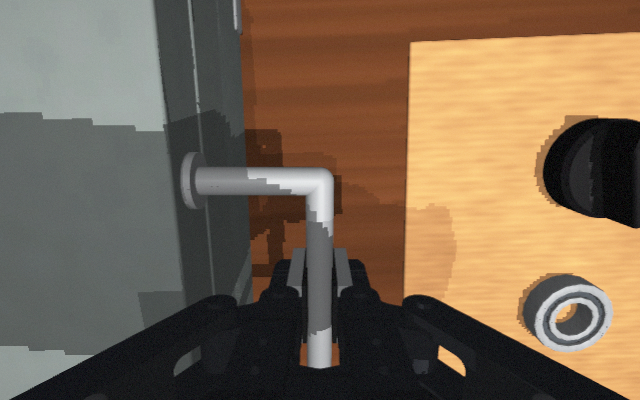

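The bar is gripped (gap 9 mm). Next I'll work out the arc steps.

```bash
python3 - <<'E'
import numpy as np
th=np.r_[0,.07,np.linspace(.2,1.7,13),1.78,1.84]
x=-225*np.cos(th)+14*np.sin(th); z=225*np.sin(th)+14*np.cos(th)
for t,a,b in zip(th[1:],-np.diff(x),-np.diff(z)): print(round(t,3),round(a,1),round(b,1))
print(-(x[-1]-x[0]),-(z[-1]-z[0]))
E
```

```text
0.07 -1.5 -15.7
0.2 -5.7 -28.7
0.325 -9.0 -26.7
0.45 -12.2 -25.4
0.575 -15.3 -23.6
0.7 -18.1 -21.5
0.825 -20.7 -19.1
0.95 -22.9 -16.4
1.075 -24.8 -13.4
1.2 -26.2 -10.2
1.325 -27.3 -6.9
1.45 -28.0 -3.4
1.575 -28.2 0.1
1.7 -27.9 3.6
1.78 -17.5 4.1
1.84 -12.9 4.0
-298.33763395815487 -199.1726798757751
```

play_rows --rows '[255,0,-1.5,-15.7,0,0,0,255,0,-5.7,-28.7,0,0,0,255,0,-9,-26.7,0,0,0,255,0,-12.2,-25.4,0,0,0,255,0,-15.3,-23.6,0,0,0,255,0,0,0,0,0,0]'

```text
time: 4.42
tool_pos: [0.5336, -0.0209, 0.2251]
tcp_rot: [3.141, -0.06, 0.004]
ft_force: [0.4, 0.4, -2.3]
finger_gap: 0.0088
```

play_rows --rows '[255,0,-18.1,-21.5,0,0,0,255,0,-20.7,-19.1,0,0,0,255,0,-22.9,-16.4,0,0,0,255,0,-24.8,-13.4,0,0,0,255,0,-26.2,-10.2,0,0,0,255,0,-27.3,-6.9,0,0,0,255,0,-28,-3.4,0,0,0,255,0,0,0,0,0,0]'

```text
time: 5.42
tool_pos: [0.5411, 0.1472, 0.3164]
tcp_rot: [-3.141, 0.06, -0.008]
ft_force: [-0.7, -0.8, 7.4]
finger_gap: 0.0091
```

play_rows --rows '[255,0,-28.2,0,0,0,0,255,0,-27.9,3.6,0,0,0,255,0,-17.5,4.1,0,0,0,255,0,-12.9,4,0,0,0,255,0,0,0,0,0,0,255,0,0,0,0,0,0]'

```text
time: 6.18
tool_pos: [0.5446, 0.2331, 0.3029]
tcp_rot: [-3.14, 0.063, -0.005]
ft_force: [4.0, 2.0, 5.3]
finger_gap: 0.0087
```

```bash
python3 - <<'E'
from st import *
g,M=st()
w=snapshot("side"); cv2.imwrite("pics/s3.png",w["img"][:,:,::-1])
w=snapshot("top"); cv2.imwrite("pics/t3.png",w["img"][:,:,::-1])
E
```

```text
t 6.175 tcp [0.5446 0.2331 0.3029] F [4.0102 2.0073 5.2946] gap 0.008719683813553251 j [ 0.3624  0.0806  1.7313 -0.0002  1.3261  1.9734]
[[ 0.9992 -0.0401  0.0034]
 [-0.0401 -0.9992  0.0011]
 [ 0.0034 -0.0013 -1.    ]]
```

View pics/s3.png

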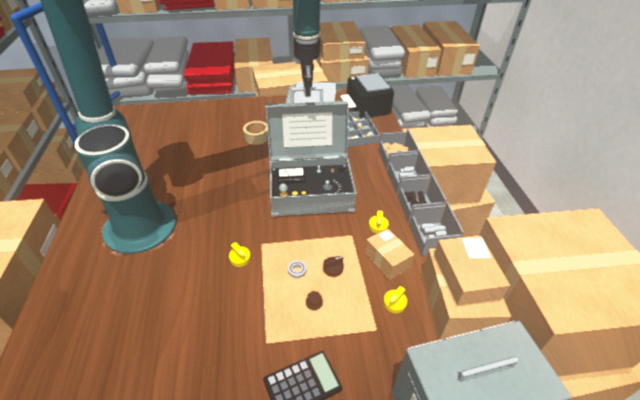

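The side picture shows the lid upright on its stop, with the panel and shaft visible near (328,186). I'll release the bar and lift off.

play_rows --rows '[255,0,-3,0.5,0,0,0,175,0,0,0,0,0,0,175,0,0,0,0,0,0,175,0,0,0,0,0,0,175,0,0,-20,0,0,0,175,0,0,-40,0,0,0,175,0,0,-20,0,0,0,175,0,0,0,0,0,0]'

```text
time: 7.28
tool_pos: [0.5444, 0.2361, 0.3848]
tcp_rot: [-3.139, 0.063, -0.008]
ft_force: [0.2, 0.7, 0.7]
finger_gap: 0.0265
```

```bash
python3 - <<'E'
from st import *
g,M=st()
w=snapshot("side"); crop(w,255,85,365,220,5,"pics/s4.png")
w=snapshot("top"); crop(w,205,130,325,250,5,"pics/t4.png")
E
```

```text
t 7.275 tcp [0.5444 0.2361 0.3848] F [0.1689 0.6891 0.6868] gap 0.02653323979861356 j [0.3672 0.054  1.6127 0.     1.4695 1.9782]
[[ 0.9992 -0.0402  0.005 ]
 [-0.0402 -0.9992  0.0019]
 [ 0.0049 -0.0021 -1.    ]]
```

View pics/s4.png

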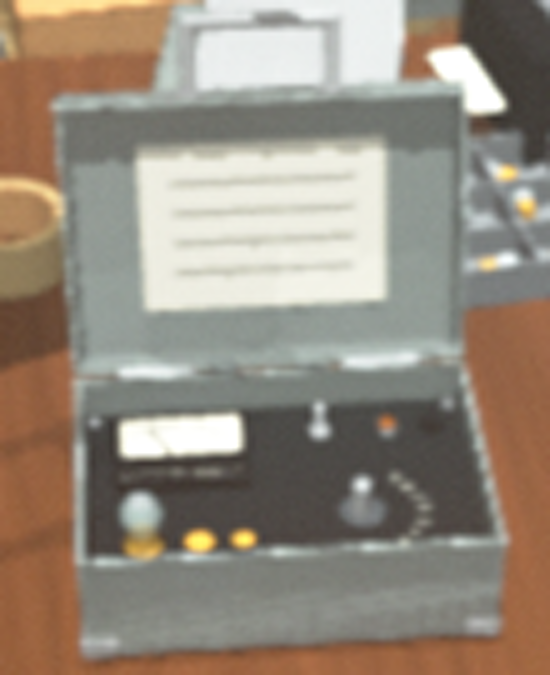

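View pics/t4.png

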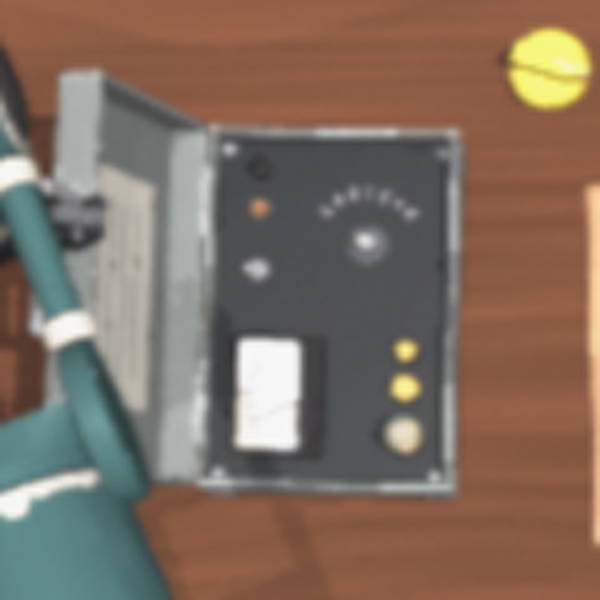

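```bash
python3 - <<'E'
from st import *
t=snapshot("top");s=snapshot("side")
a=(278.2,178.2);b=(326.9,181.8)
print(tri(t,a,s,b),onz(t,a,.081),onz(s,b,.081))
print("knob tri", tri(t,(353.2,185.7),s,(332.8,266.5)))
E
```

```text
(array([0.5835, 0.0445, 0.0784]), np.float64(0.004023399032614482)) [0.5811 0.0444 0.081 ] [0.585  0.0419 0.081 ]
knob tri (array([ 0.5592, -0.2318,  0.0093]), np.float64(0.003092329831780657))
```

play_rows --rows '[175,12,48,0,0,0,0,175,12,48,0,0,0,0,175,12,48,20,0,0,0,175,11,47,35,0,0,0,175,0,0,40,0,0,0,175,0,0,40,0,0,0,175,0,0,0,0,0,0]'

```text
time: 8.35
tool_pos: [0.579, 0.0426, 0.2408]
tcp_rot: [3.14, -0.064, -0.018]
ft_force: [0.2, -0.2, -1.0]
finger_gap: 0.0266
```

```bash
python3 - <<'E'
from st import *
g,M=st()
w=snapshot("wrist"); cv2.imwrite("pics/w5.png",w["img"][:,:,::-1]); u=proj(w,[.583,.0435,.081])[0].astype(int);print(u)
crop(w,max(0,u[0]-50),max(0,u[1]-50),u[0]+50,u[1]+50,6,"pics/w5c.png")
E
```

```text
t 8.35 tcp [0.579  0.0426 0.2408] F [ 0.1764 -0.2019 -0.9732] gap 0.026555756453914257 j [0.0305 0.1037 1.8211 0.     1.2281 1.642 ]
[[ 0.9991 -0.0407 -0.0112]
 [-0.0407 -0.9992 -0.0003]
 [-0.0112  0.0008 -0.9999]]
[315 188]
```

View pics/w5.png

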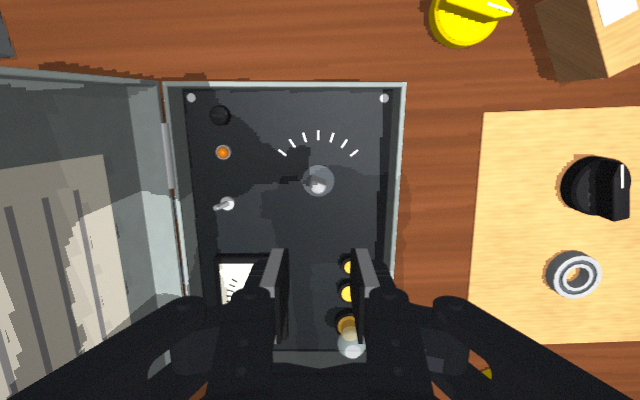

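View pics/w5c.png

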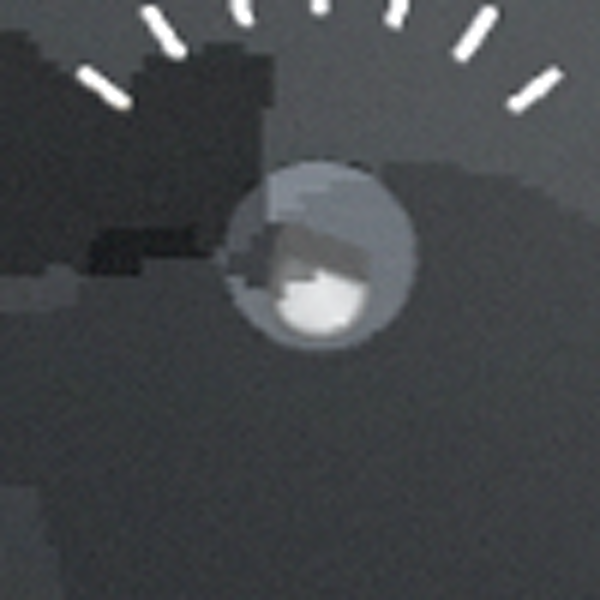

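play_rows --rows '[175,-8,0,30,0,0.011,0,175,-6,0,30,0,0,0,175,0,0,20,0,0,0,175,0,0,0,0,0,0]'

```text
time: 8.9
tool_pos: [0.569, 0.0437, 0.166]
tcp_rot: [3.141, -0.063, 0.015]
ft_force: [0.4, 0.3, -0.3]
finger_gap: 0.0268
```

```bash
python3 - <<'E'
from st import *
g,M=st()
w=snapshot("wrist"); cv2.imwrite("pics/w6.png",w["img"][:,:,::-1]); u=proj(w,[.583,.0435,.081])[0].astype(int);print(u)
x0,y0=max(0,u[0]-50),max(0,u[1]-50);print(x0,y0)
im=w["img"][y0:y0+100,x0:x0+100,::-1].astype(float); im=255*np.clip(im/200,0,1)**.6
cv2.imwrite("pics/w6c.png",cv2.resize(im.astype(np.uint8),None,fx=6,fy=6,interpolation=cv2.INTER_CUBIC))
E
```

```text
t 8.9 tcp [0.569  0.0437 0.166 ] F [ 0.3685  0.323  -0.2761] gap 0.026803084433081874 j [ 0.0334  0.1363  1.9298 -0.0009  1.066   1.6445]
[[ 0.9992 -0.0398  0.0095]
 [-0.0398 -0.9992 -0.0005]
 [ 0.0095  0.0001 -1.    ]]
[315 202]
265 152
```

View pics/w6c.png

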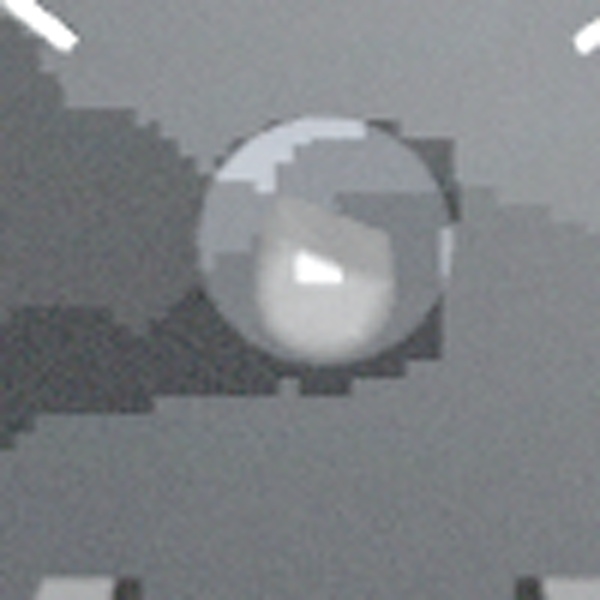

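```bash
python3 - <<'E'
from st import *
w=snapshot("wrist")
im=w["img"][178:218,300:340,::-1].astype(float); im=255*np.clip((im-60)/170,0,1)
im=cv2.resize(im.astype(np.uint8),None,fx=15,fy=15,interpolation=cv2.INTER_CUBIC)
cv2.imwrite("pics/w7c.png",im)
def P(x,y,z): return onz(w,(265+x/6-.4,152+y/6-.4),z)
a,b=P(282,196,.058),P(388,231,.058); d=b-a; print(a,b,np.linalg.norm(d),"chord deg",np.degrees(np.arctan2(d[1],d[0])))
print("top centre", P(325,287,.081), w["position"])
E
```

```text
[0.5907 0.0459 0.058 ] [0.5863 0.0344 0.058 ] 0.012323045478438729 chord deg -110.85633066323092
top centre [0.5858 0.0414 0.081 ] [0.6352 0.0394 0.2861]
```

View pics/w7c.png

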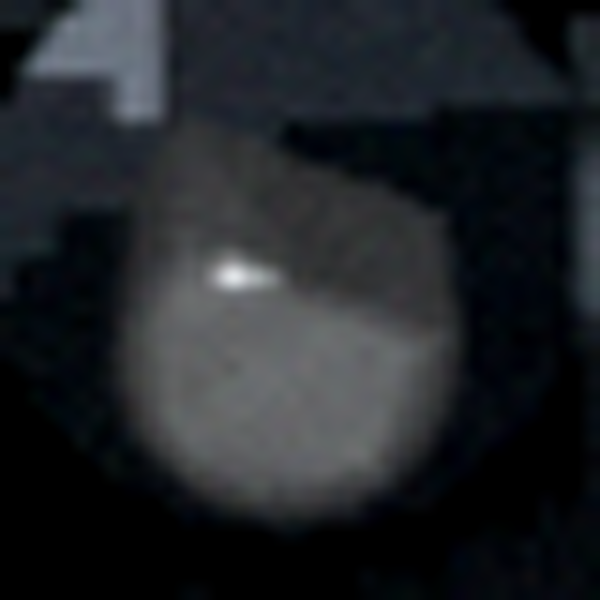

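```bash
python3 - <<'E'
from st import *
w=snapshot("wrist"); g=get_state()
print("shaft",onz(w,(318.9,200.7),.079))
print("bushing",onz(w,(265+322/6-.4,152+242/6-.4),.058))
# finger edges
im=w["img"].astype(int).sum(2)
for r in (270,285): print(r, [int(v) for v in im[r,255:385]])
E
```

```text
shaft [0.5851 0.0413 0.079 ]
bushing [0.586  0.0417 0.058 ]
270 [122, 124, 113, 128, 131, 118, 114, 125, 124, 205, 310, 322, 308, 313, 312, 314, 305, 314, 308, 308, 304, 311, 293, 227, 67, 74, 92, 73, 87, 82, 62, 85, 58, 95, 118, 167, 165, 158, 169, 157, 168, 155, 161, 164, 168, 146, 162, 162, 151, 166, 163, 166, 169, 163, 169, 161, 157, 168, 161, 158, 151, 169, 154, 171, 153, 176, 161, 168, 176, 173, 165, 172, 180, 160, 170, 174, 164, 165, 171, 166, 172, 166, 165, 171, 169, 176, 174, 167, 160, 172, 172, 171, 168, 175, 147, 85, 78, 82, 88, 52, 85, 74, 81, 85, 74, 131, 252, 305, 312, 310, 306, 310, 312, 317, 312, 312, 307, 320, 310, 258, 125, 129, 127, 105, 113, 120, 124, 109, 121, 124]
285 [98, 96, 72, 104, 210, 300, 306, 307, 310, 308, 305, 315, 315, 312, 313, 314, 305, 311, 296, 225, 82, 68, 72, 88, 82, 67, 61, 69, 52, 54, 66, 68, 76, 83, 107, 151, 164, 151, 152, 153, 150, 162, 163, 151, 155, 164, 154, 159, 156, 161, 152, 163, 164, 160, 141, 161, 158, 164, 151, 173, 161, 161, 176, 157, 171, 157, 147, 160, 173, 166, 156, 168, 175, 172, 163, 170, 179, 166, 164, 178, 171, 177, 163, 149, 163, 160, 166, 162, 166, 168, 173, 172, 168, 158, 148, 53, 65, 66, 65, 68, 77, 53, 61, 53, 66, 52, 55, 81, 85, 208, 307, 304, 305, 306, 313, 313, 317, 317, 305, 303, 315, 309, 312, 306, 263, 124, 84, 104, 96, 81]
```

View pics/w6.png

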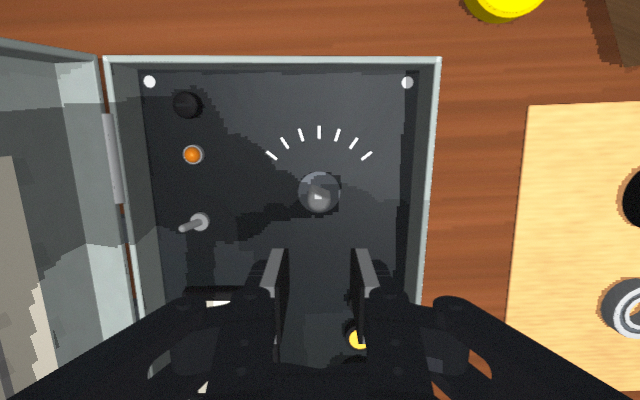

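Measured so far:
- **Shaft:** about (0.584,0.043). The flat's base edge is 12.3 mm long against an expected 12.1, and its normal is at about -20.5°.
- **Wrist camera:** it has a y offset of about 1.8 mm, found from the symmetry of the fingers and the bar grip.

I'll move over the knob now.

play_rows --rows '[110,-2.5,46,4,0,0,0,110,-2.5,46,4,0,0,0,110,-2.5,46,4,0,0,0,110,-2.5,46,4,0,0,0,110,-3,46,5,0,0,0,110,-3,46,5,0,0,0,110,0,0,0,0,-0.009,-0.17,110,0,0,0,0,0,0,110,0,0,0,0,0,0]'

```text
time: 10.18
tool_pos: [0.5431, -0.2316, 0.1413]
tcp_rot: [3.134, 0.2, 0.005]
ft_force: [-0.4, 0.4, -0.8]
finger_gap: 0.0487
```

```bash
python3 - <<'E'
from st import *
g,M=st()
w=snapshot("wrist"); cv2.imwrite("pics/w8.png",w["img"][:,:,::-1])
im=w["img"][140:260,250:390,::-1].astype(float); im=255*np.clip(im/150,0,1)**.6
cv2.imwrite("pics/w8c.png",cv2.resize(im.astype(np.uint8),None,fx=5,fy=5,interpolation=cv2.INTER_CUBIC))
E
```

```text
t 10.175 tcp [ 0.5431 -0.2316  0.1413] F [-0.4403  0.4336 -0.7906] gap 0.04866545814554322 j [-0.4453  0.2008  1.9043  0.0003  1.0327  0.9977]
[[ 0.9919  0.1273  0.0035]
 [ 0.1273 -0.9919 -0.0014]
 [ 0.0033  0.0018 -1.    ]]
```

View pics/w8.png

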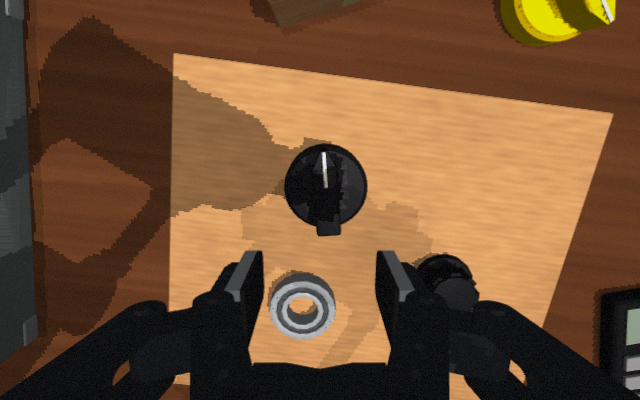

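View pics/w8c.png

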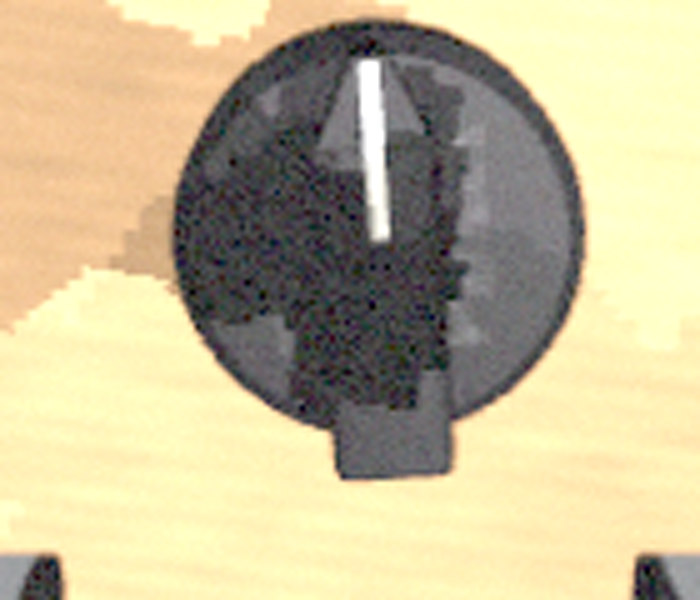

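```bash
python3 - <<'E'
from st import *
w=snapshot("wrist"); g,M=st()
P=lambda x,y,z: onz(w,(250+x/5-.4,140+y/5-.4),z)
a,b=P(381,240,.042),P(368,60,.042); d=b-a; print(a,b,np.linalg.norm(d),np.degrees(np.arctan2(d[1],d[0])))
l,r=P(340,470,.042),P(450,470,.042);print("tail",l,r,(l+r)/2, np.linalg.norm(r-l))
tm=P(397,475,.042); d=b-tm; print("tail->nose",np.linalg.norm(d),np.degrees(np.arctan2(d[1],d[0])))
# skirt: outer circle bottom z=0 / top z=.02 
for z in (0,.02): print("skirt",z,P(175,225,z),P(585,225,z))
print("skirt top/bot", P(378,18,.0),P(378,430,.02))
E
```

```text
t 10.275 tcp [ 0.5429 -0.2311  0.1409] F [-0.5496 -0.2446  0.6059] gap 0.048377019029972816 j [-0.4448  0.2009  1.905   0.0002  1.0327  0.9967]
[[ 0.9917  0.1288  0.0028]
 [ 0.1288 -0.9917 -0.0011]
 [ 0.0026  0.0015 -1.    ]]
[ 0.563  -0.2349  0.042 ] [ 0.5852 -0.2303  0.042 ] 0.022653183441054162 11.725924926762032
tail [ 0.5319 -0.2337  0.042 ] [ 0.5337 -0.248   0.042 ] [ 0.5328 -0.2409  0.042 ] 0.01439241752843216
tail->nose 0.054161283292052075 11.591863850604504
skirt 0 [ 0.5525 -0.206   0.    ] [ 0.5604 -0.2671  0.    ]
skirt 0.02 [ 0.5569 -0.2074  0.02  ] [ 0.5642 -0.2638  0.02  ]
skirt top/bot [ 0.5869 -0.2322  0.    ] [ 0.5308 -0.2393  0.02  ]
```

Knob measured: yaw 11.65°, tail-to-nose 54 mm against 55 nominal, centre about (0.5588,-0.2339). These fit the given sizes, so I'll go down and grip the bar.

play_rows --rows '[110,0,0,0,0,-0.002,-0.075,110,15,6,20,0,0,0,110,0,0,30,0,0,0,110,0,0,25,0,0,0,110,0,0,10,0,0,0,110,0,0,0,0,0,0]'

```text
time: 11.02
tool_pos: [0.558, -0.234, 0.0549]
tcp_rot: [3.125, 0.321, -0.002]
ft_force: [0.1, 0.2, 0.0]
finger_gap: 0.0484
```

```bash
python3 - <<'E'
from st import *
g,M=st()
w=snapshot("wrist"); cv2.imwrite("pics/w9.png",w["img"][:,:,::-1])
E
```

```text
t 11.025 tcp [ 0.558  -0.234   0.0549] F [0.071  0.156  0.0482] gap 0.04844950137200537 j [-0.4377  0.3312  1.9224 -0.0013  0.8887  0.9291]
[[ 0.9791  0.2034 -0.0011]
 [ 0.2034 -0.9791 -0.0006]
 [-0.0012  0.0004 -1.    ]]
```

View pics/w9.png

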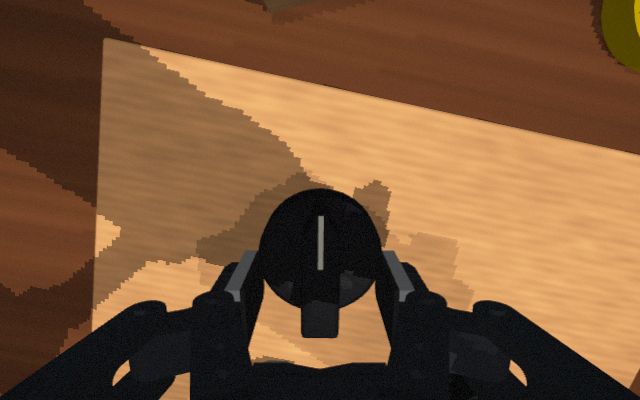

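The bar is centred (column 320) and lined up with the jaws. I'll go down the last 5.5 mm and close.

play_rows --rows '[110,0,0,5.5,0,0,0,110,0,0,0,0,0,0,255,0,0,0,0,0,0,255,0,0,0,0,0,0,255,0,0,0,0,0,0,255,0,0,0,0,0,0,255,0,0,0,0,0,0]' --force 60

```text
time: 11.95
tool_pos: [0.5588, -0.2348, 0.0504]
tcp_rot: [3.123, 0.321, 0.001]
ft_force: [0.0, -0.7, 4.1]
finger_gap: 0.0145
```

```bash
python3 - <<'E'
from st import *
g,M=st()
w=snapshot("wrist"); 
im=w["img"][150:360,200:440,::-1].astype(float); im=255*np.clip(im/150,0,1)**.5
cv2.imwrite("pics/w10.png",cv2.resize(im.astype(np.uint8),None,fx=3,fy=3))
E
```

```text
t 11.95 tcp [ 0.5588 -0.2348  0.0504] F [ 0.0135 -0.674   4.1312] gap 0.014480792178522356 j [-0.4383  0.3376  1.9238 -0.0014  0.8785  0.9286]
[[ 0.9791  0.2034  0.001 ]
 [ 0.2034 -0.9791 -0.0017]
 [ 0.0006  0.0019 -1.    ]]
```

View pics/w10.png

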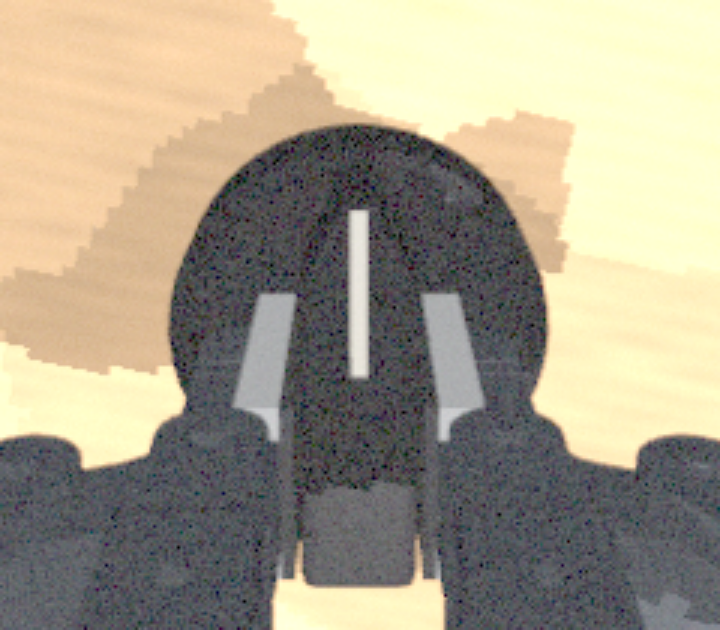

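```bash
python3 - <<'E'
from st import *
w=snapshot("wrist"); g,M=st()
T=lambda u,v,z: M.T@(onz(w,(200+u/3-.33,150+v/3-.33),z)-g["tool_pos"])
print("line in",T(359,378,.042),"out",T(358,210,.042))
print("tail",T(358,583,.042), T(358,583,.021))
print("skirt +x z0",T(358,124,0), "z.02",T(358,124,.02))
print("skirt L",T(170,320,.02),T(170,320,0.),"R",T(547,320,.02),T(547,320,0.))
E
```

```text
t 12.05 tcp [ 0.5588 -0.2348  0.0504] F [-0.4357 -0.0475  4.7512] gap 0.014556089902760546 j [-0.4384  0.3377  1.9239 -0.0015  0.8785  0.9286]
[[ 0.9791  0.2034  0.0009]
 [ 0.2034 -0.9791 -0.0017]
 [ 0.0006  0.0018 -1.    ]]
line in [0.0033 0.0017 0.0084] out [0.0265 0.0016 0.0084]
tail [-0.028   0.0016  0.0083] [-0.0437  0.0017  0.0293]
skirt +x z0 [0.0279 0.0016 0.0504] z.02 [0.0325 0.0016 0.0304]
skirt L [ 0.002  -0.0269  0.0303] [-0.0066 -0.0307  0.0503] R [0.002  0.0304 0.0304] [-0.0067  0.0342  0.0504]
```

```bash
python3 - <<'E'
from st import *
w=snapshot("wrist"); g,M=st()
T=lambda u,v,z: M.T@(onz(w,(200+u/3-.33,150+v/3-.33),z)-g["tool_pos"])
for dz in (.022,.025,.027): print(dz,T(278,293,.0504-dz),T(440,293,.0504-dz))
E
```

```text
t 12.1 tcp [ 0.5588 -0.2349  0.0504] F [-0.7864 -0.3955  4.4526] gap 0.014581752679165533 j [-0.4384  0.3376  1.9238 -0.0014  0.8785  0.9286]
[[ 0.9791  0.2034  0.001 ]
 [ 0.2034 -0.9791 -0.0017]
 [ 0.0007  0.0019 -1.    ]]
0.022 [ 0.0098 -0.0098  0.022 ] [0.0097 0.0133 0.0221]
0.025 [ 0.0085 -0.01    0.025 ] [0.0085 0.0135 0.0251]
0.027 [ 0.0077 -0.0102  0.027 ] [0.0077 0.0137 0.0271]
```

play_rows --rows '[255,0,0,-15,0,0,0,255,0,0,-35,0,0,0,255,0,0,-35,0,0,0,255,0,0,-30,0,0,0,255,12,-38,0,0,0,0,255,12,-38,0,0,0,0,255,12,-38,0,0,0,0,255,12,-38,0,0,0,0,255,12,-38,0,0,0,0,255,12,-38,0,0,0,0,255,11,-38,0,0,0,0,255,0,0,0,0,0,0.141,255,0,0,0,0,0,0.141,255,0,0,0,0,0,0.141,255,0,0,0,0,0,0.14,255,0,0,0,0,0,0,255,0,0,0,0,0,0]' --force 60

```text
time: 14.22
tool_pos: [0.5852, 0.0429, 0.1645]
tcp_rot: [3.091, -0.556, -0.0]
ft_force: [-0.2, -0.5, -0.3]
finger_gap: 0.0152
```

```bash
python3 - <<'E'
from st import *
g,M=st()
print("yaw",np.degrees(np.arctan2(M[1,0],M[0,0])))
d=np.array([.5863,.0430,.165])-g["tool_pos"]; print("tool delta mm",1000*M.T@d)
w=snapshot("wrist"); 
im=w["img"][:,:,::-1].astype(float); im=255*np.clip(im/180,0,1)**.6
cv2.imwrite("pics/w11.png",im.astype(np.uint8))
s=snapshot("side"); crop(s,255,85,365,220,5,"pics/s11.png")
E
```

```text
t 14.225 tcp [0.5852 0.0429 0.1645] F [-0.1745 -0.5056 -0.3278] gap 0.015192743350688064 j [ 0.0313  0.1731  1.8902 -0.0013  1.0788  1.9587]
[[ 0.9373 -0.3484 -0.0005]
 [-0.3484 -0.9373 -0.0012]
 [-0.0001  0.0013 -1.    ]]
yaw -20.392389843934136
tool delta mm [ 0.9983 -0.4914 -0.5114]
```

View pics/w11.png

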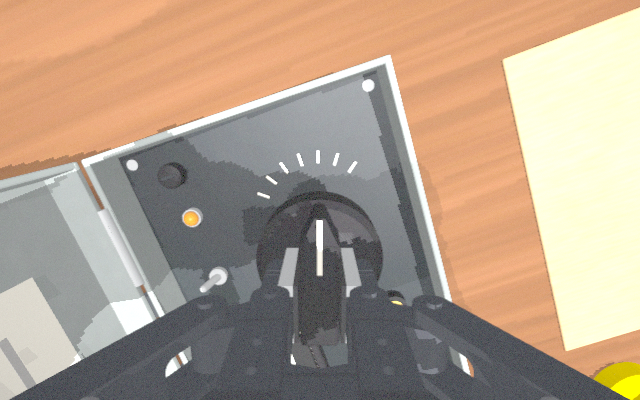

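View pics/s11.png

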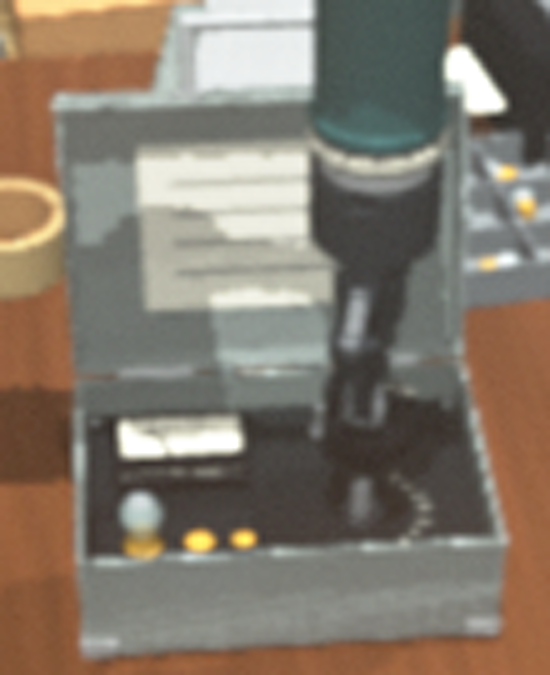

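The knob is still straight in the jaws, and its nose line points at a dial mark (318,157). I'll lower it gently towards the shaft end.

play_rows --rows '[255,1,-0.5,14,0,0,0,255,0,0,15,0,0,0,255,0,0,2,0,0,0,255,0,0,2,0,0,0,255,0,0,0,0,0,0]'

```text
time: 14.95
tool_pos: [0.5868, 0.043, 0.1316]
tcp_rot: [3.09, -0.559, 0.001]
ft_force: [0.5, 0.6, -1.8]
finger_gap: 0.0146
```

```bash
python3 - <<'E'
from st import *
g,M=st();print(g["moment"])
s=snapshot("side"); crop(s,295,150,365,210,10,"pics/s12.png")
E
```

```text
t 14.95 tcp [0.5868 0.043  0.1316] F [ 0.4813  0.6226 -1.7862] gap 0.014585690595651098 j [ 0.0314  0.2096  1.9136 -0.0014  1.0182  1.9611]
[[ 0.9365 -0.3506  0.0002]
 [-0.3506 -0.9365 -0.0012]
 [ 0.0006  0.001  -1.    ]]
[-0.0741 -0.007   0.0222]
```

View pics/s12.png

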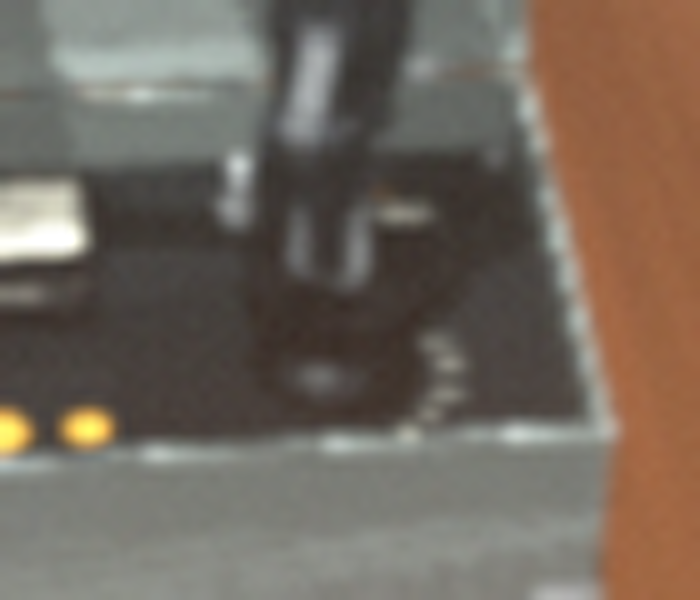

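No contact yet. I'll continue in small steps down.

play_rows --rows '[255,0,0,1.5,0,0,0,255,0,0,1.5,0,0,0,255,0,0,0,0,0,0]'

```text
time: 15.38
tool_pos: [0.5865, 0.043, 0.1284]
tcp_rot: [3.09, -0.559, 0.0]
ft_force: [0.1, 0.1, -1.4]
finger_gap: 0.0146
```

play_rows --rows '[255,0,0,1.5,0,0,0,255,0,0,1.5,0,0,0,255,0,0,0,0,0,0]'

```text
time: 15.75
tool_pos: [0.5868, 0.043, 0.1259]
tcp_rot: [3.09, -0.56, 0.001]
ft_force: [-1.2, -0.5, 3.5]
finger_gap: 0.0147
```

play_rows --rows '[255,0,0,1.5,0,0,0,255,0,0,0,0,0,0]'

```text
time: 16.0
tool_pos: [0.5868, 0.043, 0.1243]
tcp_rot: [3.09, -0.56, 0.001]
ft_force: [-1.0, 0.1, 4.4]
finger_gap: 0.0147
```

play_rows --rows '[255,0,0,1.5,0,0,0,255,0,0,0,0,0,0]'

```text
time: 16.25
tool_pos: [0.5868, 0.043, 0.1229]
tcp_rot: [3.09, -0.559, 0.001]
ft_force: [-1.6, 0.5, 6.0]
finger_gap: 0.0147
```

The force rises by about 1 N/mm, which matches the plunger spring, so the knob is catching on the shaft end. The side force points along the tool's -x, so I'll search that way under light pressure.

play_rows --rows '[255,-0.5,0,0,0,0,0,255,0,0,0,0,0,0]'

```text
time: 16.5
tool_pos: [0.5866, 0.0431, 0.123]
tcp_rot: [3.09, -0.559, 0.002]
ft_force: [-0.8, -0.6, 4.8]
finger_gap: 0.0144
```

play_rows --rows '[255,-0.5,0,0,0,0,0,255,0,0,0,0,0,0]'

```text
time: 16.75
tool_pos: [0.586, 0.0433, 0.1229]
tcp_rot: [3.09, -0.559, 0.002]
ft_force: [-1.4, -0.3, 5.5]
finger_gap: 0.0144
```

play_rows --rows '[255,-0.5,0,0,0,0,0,255,0,0,0,0,0,0]'

```text
time: 17.0
tool_pos: [0.5846, 0.0435, 0.1216]
tcp_rot: [3.09, -0.559, -0.001]
ft_force: [-0.8, -0.5, -1.4]
finger_gap: 0.0148
```

```bash
python3 - <<'E'
from st import *
g,M=st();print(g["moment"])
s=snapshot("side"); crop(s,265,150,345,210,9,"pics/s13.png")
w=snapshot("wrist"); 
im=w["img"][:,:,::-1].astype(float); im=255*np.clip(im/180,0,1)**.6
cv2.imwrite("pics/w13.png",im.astype(np.uint8))
E
```

```text
t 17.0 tcp [0.5846 0.0435 0.1216] F [-0.768  -0.4623 -1.4201] gap 0.01482931256154268 j [ 0.0324  0.2178  1.9245 -0.0014  1.0005  1.9621]
[[ 0.9365 -0.3506 -0.0012]
 [-0.3506 -0.9365 -0.0012]
 [-0.0007  0.0016 -1.    ]]
[ 0.0163 -0.033  -0.0408]
```

View pics/w13.png

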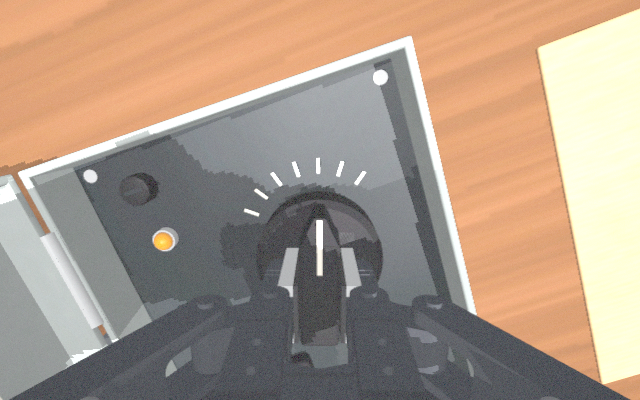

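View pics/s13.png

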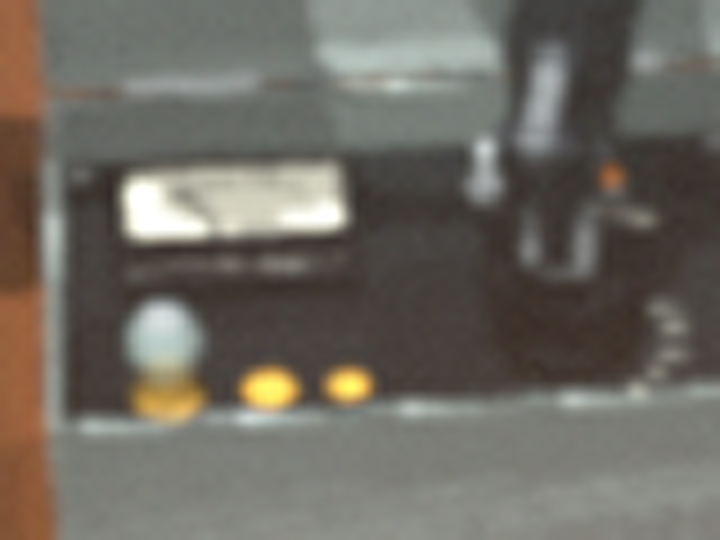

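The knob dropped over the shaft: the force went to zero and the needle is back at rest. I'll push down onto the shoulder.

play_rows --rows '[255,0,0,2,0,0,0,255,0,0,2,0,0,0,255,0,0,0,0,0,0]'

```text
time: 17.48
tool_pos: [0.5849, 0.0435, 0.118]
tcp_rot: [3.09, -0.559, -0.001]
ft_force: [-0.0, 0.8, -1.2]
finger_gap: 0.0148
```

play_rows --rows '[255,0,0,2,0,0,0,255,0,0,0,0,0,0]'

```text
time: 17.73
tool_pos: [0.585, 0.0435, 0.1162]
tcp_rot: [3.09, -0.559, -0.0]
ft_force: [-0.8, -0.1, -1.1]
finger_gap: 0.0146
```

play_rows --rows '[255,0,0,2,0,0,0,255,0,0,0,0,0,0]'

```text
time: 17.98
tool_pos: [0.5851, 0.0435, 0.1143]
tcp_rot: [3.09, -0.559, -0.0]
ft_force: [-0.8, 0.7, -1.1]
finger_gap: 0.0144
```

play_rows --rows '[255,0,0,1.5,0,0,0,255,0,0,0,0,0,0]'

```text
time: 18.23
tool_pos: [0.585, 0.0435, 0.1128]
tcp_rot: [3.09, -0.559, -0.0]
ft_force: [-0.8, 0.1, -1.2]
finger_gap: 0.0146
```

play_rows --rows '[255,0,0,1.5,0,0,0,255,0,0,0,0,0,0]'

```text
time: 18.48
tool_pos: [0.5852, 0.0435, 0.1117]
tcp_rot: [3.09, -0.559, 0.0]
ft_force: [-2.3, -0.9, 2.4]
finger_gap: 0.0147
```

play_rows --rows '[255,0,0,1.5,0,0,0,255,0,0,0,0,0,0]'

```text
time: 18.73
tool_pos: [0.5852, 0.0435, 0.1102]
tcp_rot: [3.09, -0.559, 0.0]
ft_force: [-2.8, 0.5, 3.1]
finger_gap: 0.0149
```

Bottomed at TCP z of about 0.1118. That is 15 mm below the end contact, which fits the 16 mm socket. Now I'll press against the spring.

play_rows --rows '[255,0,0,1.5,0,0,0,255,0,0,0,0,0,0,255,0,0,1.5,0,0,0,255,0,0,0,0,0,0]'

```text
time: 19.23
tool_pos: [0.5852, 0.0435, 0.1074]
tcp_rot: [3.09, -0.559, 0.0]
ft_force: [-3.2, 1.0, 6.7]
finger_gap: 0.0146
```

play_rows --rows '[255,0,0,1,0,0,0,255,0,0,0,0,0,0]'

```text
time: 19.48
tool_pos: [0.5853, 0.0435, 0.1072]
tcp_rot: [3.09, -0.559, 0.0]
ft_force: [-5.9, 0.3, 11.1]
finger_gap: 0.0143
```

play_rows --rows '[255,0,0,1,0,0,0,255,0,0,0,0,0,0]'

```text
time: 19.73
tool_pos: [0.5854, 0.0435, 0.1071]
tcp_rot: [3.09, -0.559, 0.001]
ft_force: [-7.8, -0.1, 14.2]
finger_gap: 0.0147
```

play_rows --rows '[255,-0.5,0,0,0,0,0,255,0,0,0,0,0,0,255,0,0,0,0,0,0,255,0,0,0,0,0,0]'

```text
time: 20.23
tool_pos: [0.5853, 0.0435, 0.1071]
tcp_rot: [3.09, -0.559, 0.002]
ft_force: [-6.8, 0.6, 13.0]
finger_gap: 0.0147
```

```bash
python3 - <<'E'
from st import *
g,M=st();print(g["moment"],np.degrees(np.arctan2(M[1,0],M[0,0])))
s=snapshot("side"); crop(s,255,85,365,220,5,"pics/s14.png")
w=snapshot("wrist"); 
im=w["img"][:,:,::-1].astype(float); im=255*np.clip(im/180,0,1)**.6
cv2.imwrite("pics/w14.png",im.astype(np.uint8))
t=snapshot("top"); cv2.imwrite("pics/t14.png",t["img"][:,:,::-1])
E
```

```text
t 20.225 tcp [0.5853 0.0435 0.1071] F [-6.7554  0.592  12.956 ] gap 0.014735114899495924 j [ 0.0326  0.2344  1.9344 -0.0017  0.9716  1.9624]
[[ 0.9366 -0.3505  0.0011]
 [-0.3505 -0.9366 -0.0014]
 [ 0.0015  0.0009 -1.    ]]
[-0.063   1.3411  0.0262] -20.519330220630685
```

View pics/s14.png

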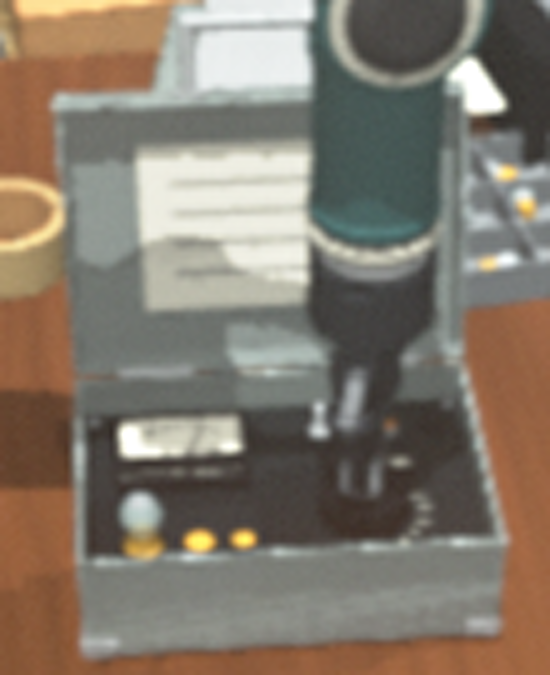

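View pics/w14.png

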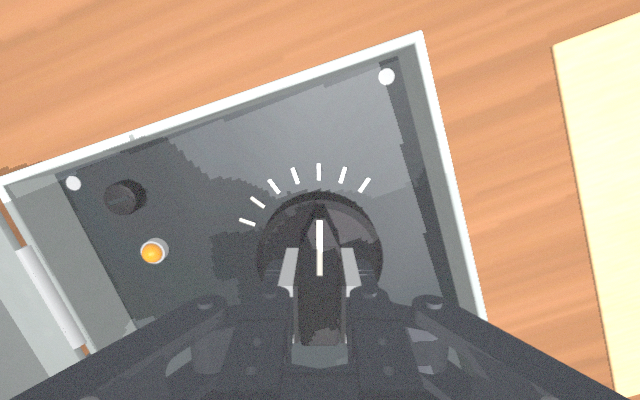

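View pics/t14.png

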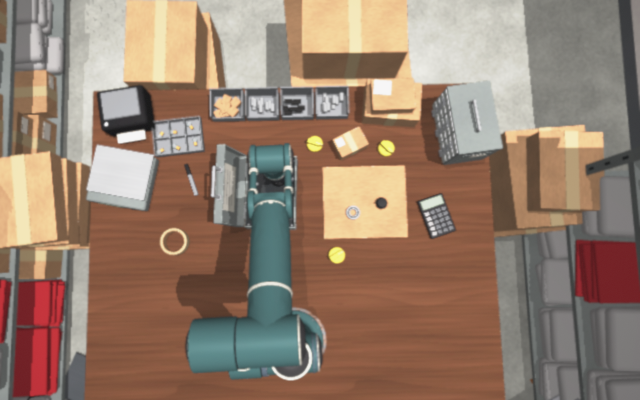

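The side view shows the needle swung over to the right and the lid upright. In the wrist view the nose line is straight in the jaws, and TCP z is steady at the bottom stop with about 13 N of push. The top view shows the other parts where they were. I'll hand the job in.

```bash
python3 - <<'E'
from st import *
from plant import close_job
st(); print(close_job()); st()
E
```

```text
t 20.375 tcp [0.5853 0.0435 0.1071] F [-7.0663 -0.3257 14.3894] gap 0.014708117795318353 j [ 0.0325  0.2345  1.9345 -0.0017  0.9716  1.9624]
[[ 0.9366 -0.3505  0.0011]
 [-0.3505 -0.9366 -0.0014]
 [ 0.0015  0.0009 -1.    ]]
the job is handed in; nothing more can be done
None
the job is handed in; nothing more can be done
```

I opened the lid onto its stop, put the black knob on the D-shaft with flats matched (nose at about -20.5°), and handed in at 20.4 s with the hand pressing it in. No verdict was reported.

**Last checks:**
- **Seating:** the knob bottomed about 15 mm below where it first touched the shaft end, which fits the 16 mm socket. The tool yaw was -20.5°, against the flat measured at about -20.5°.
- **Press:** the plunger went in about 4.7 mm of its 5 mm and stayed there. The push was about 13–14 N with the fingers closed on the knob at 60 N grip, and the ammeter needle had swung over. I didn't check the bulb itself.
- **Lid and other parts:** the lid still stood upright on its stop. The other parts in view looked unmoved in the top picture, judged by eye only.

**What disagreed:**
- The first push caught on the shaft end and had to be shifted about 2 mm along -x before the knob dropped on. The cameras differed by 2–4 mm in x.
- A side force of about 7 N remained at the end.

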